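# Hang the hook-on basket in the crock and slide it to the rim stop

### The arm

A 6-joint arm with a two-finger parallel gripper is mounted at the origin on the work surface. World frame = base frame: x ahead of the robot, y to its left, z up, the work surface at z = 0. Lengths are in mm, angles in rad, forces in N, time in s.
With the tool pointing down it reaches from about 275 to 1000 mm from the base axis. Payload 8.4 kg.
Tool frame: the origin (TCP) lies between the finger pads; the fingertips stand r.finger_overhang ahead of it and the grasp point (between the pads) is the TCP (r.finger_overhang is the distance from the TCP to the fingertips, in mm); z points along the fingers, y is the line along which they close (so a half turn about z gives the same grasp; the last joint's range is limited). The gripper opens to 85 mm and grips with 20 to 120 N. Pads are 22 mm wide; open, the fingers measure 114 mm over their backs; the gripper's body (76 mm by 85 mm) begins 54 mm behind the grasp point. The pads swing forward as they close: fully open they stand 13 mm farther back than shut.
Start: joints at [-1.192, 0.353, 1.633, -0, 1.155, -0.002], TCP at [232.288, -580.233, 250.281] pointing down, gripper open.
Joint ranges: [-2.63, 2.63], [-0.92, 2.1], [0.06, 2.66], [-1.3, 4.44], [0, 2.69], [-3.02, 3.02]. Speed limits (rad/s): [2.22, 2.22, 2.79, 3.14, 3.14, 3.14].

### API

Orientations are given as [roll, pitch, yaw] about the fixed x, y, z axes, in that order (R = Rz(yaw) Ry(pitch) Rx(roll)).
In Python, from rig import r, cams, sign_off gives the robot as it stands.
- The arm moves only by the shell command python3 -m crank 'ROWS' [FORCE]. ROWS is JSON, a list of rows, each a list of 7 numbers: the shift along the tool's x, y, z in m, then the turn, a rotation vector about the tool's x, y, z in rad, then the closure, from 0 (fully open) to 1 (shut). In form: [[dx, dy, dz, ax, ay, az, gripper], ...]. A call has 1 to 5 rows; each row is the pose to reach, as a shift and turn from the pose commanded when the call began, along the tool's axes at that moment; what a row does not reach only later rows make up. A row lasts 1/10 s, in which the tool goes at most 50 mm and 8.59 degrees, less where a joint would pass 70% of its speed; a pose out of reach is approached as far as the arm can. A call with a gripper value outside its range is refused whole. The fingers move at their own pace and stop on an object; FORCE is the grip in N (left out, the last holds). Time passes only in rows, so rows that repeat a pose let the fingers close. It gives the time, the measured TCP pose, the force, the opening and the grip force at its end, in the units of the state.
- r.sense(): the state, without advancing time (a new reading comes with each control period).
- cams.grab_frame(name): name is "scene" or "top" or "wrist"; returns a dict with "image" (480x640x3 uint8, red, green, blue), "fx", "fy", "cx", "cy" (pixels), "D" ([k1, k2, p1, p2, k3] as OpenCV has them; the pictures are not rectified), "position" and "orientation" of the camera in the world. Camera axes: x right, y down, z forward; pixel columns grow to the right and rows downward; lengths in mm; the calibration is good to about 2 mm. A picture is of the moment at which its call begins. There is no depth.
- sign_off(): hands the job in; it is judged then, once.
The state is a dict: "clock": time; "qpos": joint angles; "qvel": joint speeds; "joint_efforts": joint torques, N m; "eef_pos": TCP position; "tcp_rot": TCP orientation; "contact_force": force on the tool from outside, world axes, zero at the start; "wrist_torque": the same for the moment, N m; "opening": opening from 0.0 (shut) to 1.0 (fully open); "grasp_force": force on a finger pad.
Only numpy, scipy, OpenCV 4.12 (cv2) and the standard library are available. Lean on these libraries where they do the work, as an engineer would, in place of code of your own. Each camera call takes 0.05 s, during which the arm holds its last target. There are 200 camera calls.

### The job

Pick up the small steel hook-on basket by its bamboo grip and hook its bent lip fully down over the rim of the rectangular white crock, on the long side that carries the steel stop, with the basket hanging inside, clear of the stop. Then slide it along the rim, lip still hooked, until it comes up solidly against the stop, give it a short firm push there of about 5 newtons (forcing it harder, or banging the crock, chips the glaze), and let go so it hangs level on the rim with the stop's pad still resting against it. Leave the jars, ramekin, spatula and dough scraper where they are.

Things in the scene. Friction and masses are not known exactly. Their poses are not given: they have to be found in the camera images.
- basket: Steel basket 44 (x) x 64 (y) x 65 (z) mm, 0.22 kg +-20 %, upright on the table at the start. Origin: centre of underside, z up. At its -x side the back plate rises and bends over into a 44 mm wide (y -22 to 22) inverted-U lip: 9 mm channel between x = -22 and -31 mm, ceiling at z = 90; outer flange 3 mm thick (outer face x = -34), down to z = 59, its last 8 mm flared outwards.
- lip (a point): Point on the basket, middle of the lip channel's ceiling (basket frame -26.5, 0, 90 mm); axes as the basket's; the channel runs along y. It lies on the rim's middle line, at rim height, when the lip is hooked fully down.
- grip (a point): Middle of the basket's bamboo grip (basket frame -26.5, 0, 116.5 mm), axes as the basket's: an upright block 12 (x) x 40 (y) x 45 (z) mm on top of the lip, from z = 94 to 139 mm, with a raised rib (18 mm in x, 4 mm in y, z 103 to 139) across each end at y = +-18 mm. Take it from above between the ribs, fingers closing along the basket's x.
- crock: Heavy rectangular white ceramic crock, open on top, 160 (x) x 280 (y) x 130 (z) mm outside, walls and floor 6 mm, smooth glaze (friction about 0.3), does not move. Origin: centre of underside. Its long -x wall (outer face x = -80, inner -74 mm) has the guide strip and stop on its outside; the basket must hang inside this wall, basket +x along crock +x.
- crock_rim (a point): Point on top of the crock's -x long wall, middle of its thickness and length (crock frame -77, 0, 130 mm); axes as the crock's. Hook the lip on at about y = -75 mm from here (-95 to -35), then slide to +y; the lip's +y edge (22 mm from its middle) meets the stop's pad.
- guide: Steel strip on the crock's -x outer face, below the lip's reach; origin crock frame (-80, 0, 68 mm), same axes. A stop block clamped on it stands 10 mm above the rim; its place is not measured: the thin pad's -y face lies anywhere from y = 10 to 85 mm. The pad (30 mm below to 8 above the rim) has a weak spring (0.1 to 0.4 N, 4 mm travel), then bears solidly on the unyielding block.
- jar_a: Large empty lidded glass jar, 84 mm across, 125 mm high, bystander. Origin: centre of its underside.
- jar_b: Second jar, the same as jar_a, bystander.
- jar_small: Small lidded glass jar, 54 mm across, 85 mm high, standing on the crock's floor towards the +x wall; bystander, not in the basket's way.
- ramekin: White ceramic bowl, 80 mm across, 45 mm high, bystander.
- spatula: Red-bladed spatula, 260 mm long, lying flat at the back, bystander.
- scraper: Steel dough scraper with a wooden handle, about 105 x 140 mm, lying flat, bystander.
Things that resemble listed ones, but are neither listed nor needed, are in the scene too. What is shaped like the basket but orange or red is not meant.

How it is judged:
By the outcome, as a careful person would: the job done as asked, in the order asked, and still so for the second after the job is handed in, with the robot touching nothing.
It also fails if it takes over 58 s, if anything falls off the work surface, if the arm or the gripper's body presses on something with over 40 N, if the wrist force passes 120 N, or if a joint passes its speed limit or range.

## Working session

There is one attempt and no reset: what is moved stays moved. The work goes in short steps, Python scripts to look and compute and a shell command to move; the robot and the scene stay as the last step left them, time stands still between calls to the robot, and variables do not carry over. Pictures are saved under pics/ and viewed, at most 13 in all, crops included, and the job is handed in when it is done.

```bash
ls; mkdir -p pics; python3 - <<'E'
from rig import r,cams
import cv2
print(r.sense(), r.finger_overhang)
for n in("scene","top"):
    f=cams.grab_frame(n); cv2.imwrite(f"pics/{n}0.png",f["image"][:,:,::-1])
    print({k:v for k,v in f.items() if k!="image"})
E
```

```text
pics
{'clock': 0.0, 'qpos': array([-1.19244114e+00,  3.53669515e-01,  1.63413270e+00,  2.64573017e-05,
        1.15516385e+00, -2.39150853e-03]), 'qvel': array([-0.00029379, -0.00134774, -0.00026329, -0.00179097, -0.00105429,
       -0.00121269]), 'joint_efforts': array([-1.21066856e-03, -6.05253768e+01, -3.42058682e+01, -2.17598681e-04,
        9.23525076e-03,  2.23510494e-05]), 'eef_pos': array([ 232.10896467, -579.83005212,  249.54891738]), 'tcp_rot': array([-3.14021931e+00, -2.74745049e-05,  3.80735982e-01]), 'contact_force': array([-0.47274976, -0.10874508, -0.47888973]), 'wrist_torque': array([-0.04746163,  0.04515818,  0.01924925]), 'grasp_force': 0.0, 'opening': 1.0029295344474112} 19.0
{'fx': 580.4770596564233, 'fy': 580.4770596564233, 'cx': 323.12408636683216, 'cy': 246.46897059771354, 'D': array([-0.05593833,  0.        ,  0.        ,  0.        ,  0.        ]), 'position': array([1068.2985294 , -639.03119249, 1162.7190768 ]), 'orientation': array([-2.56794764, -0.01197546,  0.79166358])}
{'fx': 470.8852583367214, 'fy': 470.8852583367214, 'cx': 321.1384298471773, 'cy': 234.6327571674415, 'D': array([-0.05184415,  0.        ,  0.        ,  0.        ,  0.        ]), 'position': array([ 502.93938935, -154.40184717, 1220.1196316 ]), 'orientation': array([-3.08046733,  0.00847604, -1.57910992])}
```

View pics/scene0.png

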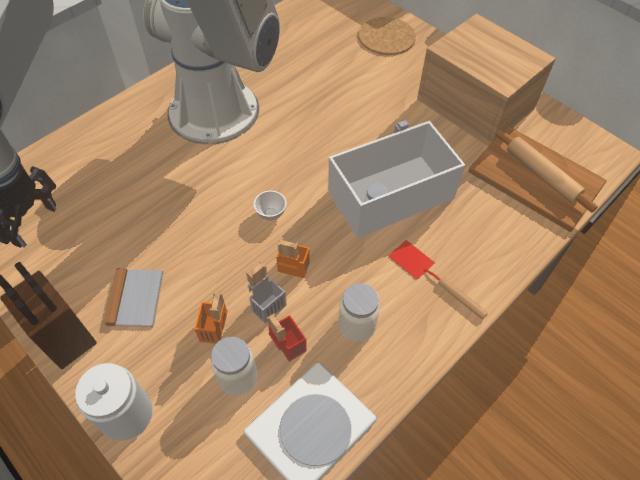

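View pics/top0.png

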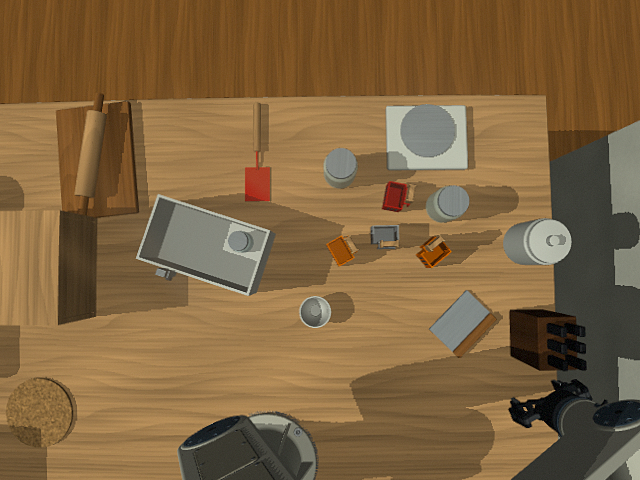

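The top view shows the crock around (205,245), with the stop at (163,273) on the wall nearest the robot. The grey basket is at (385,236). In the scene view the basket is at (268,300), its grip at (257,275) and the stop at (402,126).

```bash
cat > h.py <<'E'
import numpy as np, cv2
from scipy.spatial.transform import Rotation as R
from rig import r,cams
def ray(f,uv):
    K=np.array([[f["fx"],0,f["cx"]],[0,f["fy"],f["cy"]],[0,0,1]])
    p=cv2.undistortPoints(np.array(uv,float).reshape(-1,1,2),K,np.array(f["D"]))[:,0]
    d=np.c_[p,np.ones(len(p))]@R.from_euler('xyz',f["orientation"]).as_matrix().T
    return np.array(f["position"]),d
def plane(f,uv,z):
    o,d=ray(f,uv); return o+d*((z-o[2])/d[:,2])[:,None]
def proj(f,P):
    M=R.from_euler('xyz',f["orientation"]).as_matrix().T
    K=np.array([[f["fx"],0,f["cx"]],[0,f["fy"],f["cy"]],[0,0,1]])
    rv=cv2.Rodrigues(M)[0]
    return cv2.projectPoints(np.array(P,float).reshape(-1,1,3),rv,-M@np.array(f["position"]),K,np.array(f["D"]))[0][:,0]
def crop(img,u0,v0,u1,v1,s):
    return cv2.resize(img[v0:v1,u0:u1,::-1],None,fx=s,fy=s,interpolation=cv2.INTER_CUBIC)
E
python3 - <<'E'
from h import *
a=cams.grab_frame("top")["image"];b=cams.grab_frame("scene")["image"]
x=np.hstack([crop(a,355,205,425,265,5),crop(b,235,260,305,320,5)])
y=np.vstack([x,np.hstack([crop(a,130,185,280,300,2.3),crop(b,325,115,475,230,2.3)])[:,:700] if 0 else cv2.resize(np.hstack([crop(a,130,185,280,300,2),crop(b,325,110,475,225,2)]),(700,268))])
cv2.imwrite("pics/z1.png",y);print(y.shape)
E
```

```text
(568, 700, 3)
```

View pics/z1.png

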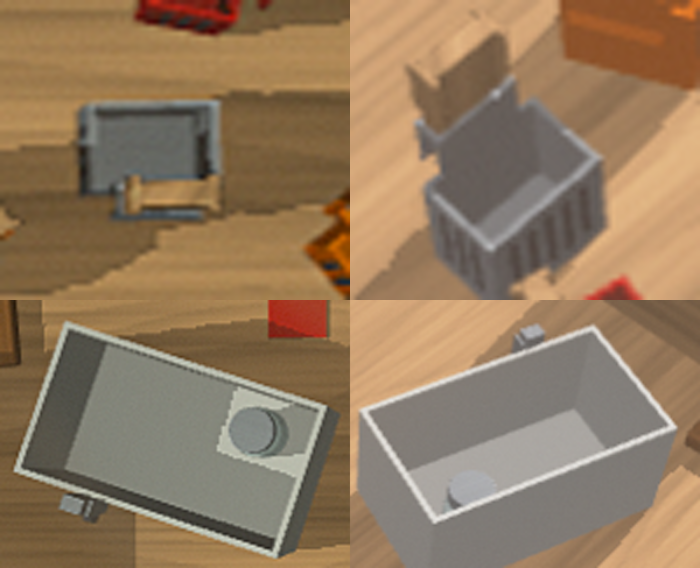

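```bash
cat > m.py <<'E'
from h import *
t=cams.grab_frame("top");s=cams.grab_frame("scene")
T=lambda x,y:(355+x/5,205+y/5);S=lambda x,y:(235+(x-350)/5,260+y/5)
T2=lambda x,y:(130+x/2.333,185+(y-300)/2.333);S2=lambda x,y:(325+(x-350)/2.333,110+(y-300)/2.333)
np.set_printoptions(precision=1,suppress=True)
print("grip top",plane(t,[T(132,194),T(215,194)],139))
print("grip scene",plane(s,[S(420,75),S(500,22)],139))
print("bask rim top",plane(t,[T(82,103),T(219,103)],65)); print("scene far corners",plane(s,[S(490,246),S(602,157)],65))
ct=plane(t,[T2(66,323),T2(337,411),T2(278,556),T2(15,470)],130)
cs=plane(s,[S2(436,521),S2(361,411),S2(595,327),S2(675,428)],130) 
for c in (ct,cs): print(c, np.linalg.norm(c-np.roll(c,-1,0),axis=1), c.mean(0))
for c in(ct,):
    ey=(c[0]-c[1]+c[3]-c[2]); print("crock yaw",np.arctan2(-ey[0],ey[1]))
print("stop top",plane(t,[T2(62,497),T2(68,515),T2(90,521),T2(105,501)],140),plane(s,[S2(517,340),S2(530,325),S2(543,335)],140))
E
python3 m.py
```

```text
grip top [[ 546.9 -284.   139. ]
 [ 546.5 -322.2  139. ]]
grip scene [[ 550.3 -322.1  139. ]
 [ 554.1 -282.1  139. ]]
bask rim top [[ 594.9 -269.    65. ]
 [ 594.3 -336.5   65. ]]
scene far corners [[ 596.5 -332.4   65. ]
 [ 598.1 -269.8   65. ]]
[[666.9 236.9 130. ]
 [575.5 -37.3 130. ]
 [432.2  21.7 130. ]
 [519.1 286.9 130. ]] [289.  154.9 279.1 156.1] [548.4 127.  130. ]
[[583.6 -21.8 130. ]
 [435.7  24.9 130. ]
 [524.6 288.  130. ]
 [671.1 237.  130. ]] [155.1 277.7 155.1 273.3] [553.7 132.  130. ]
crock yaw -0.31938987013982884
stop top [[491.9 235.  140. ]
 [474.1 228.8 140. ]
 [468.1 206.7 140. ]
 [487.7 191.8 140. ]] [[485.4 205.1 140. ]
 [480.4 231.5 140. ]
 [499.5 230.3 140. ]]
```

```bash
cat > go.py <<'E'
import sys
from h import *
np.set_printoptions(precision=4,suppress=True)
def togo(p,yaw):
    s=r.sense(); M=R.from_euler('xyz',s["tcp_rot"]); G=R.from_euler('xyz',[np.pi,0,yaw])
    print("t %.2f"%s["clock"],"pos",s["eef_pos"],"rpy",s["tcp_rot"],"F",s["contact_force"],"T",s["wrist_torque"],"open %.3f grip %.1f"%(s["opening"],s["grasp_force"]))
    print("shift mm",M.inv().apply(np.array(p)-s["eef_pos"]),"turn",(M.inv()*G).as_rotvec(),"q6",s["qpos"][5])
if __name__=="__main__": togo([float(a) for a in sys.argv[1:4]],float(sys.argv[4]))
E
python3 -m crank '[[0.04,-0.014,0,0,0,-0.118,0],[0.08,-0.028,0,0,0,-0.236,0],[0.12,-0.042,0,0,0,-0.354,0],[0.16,-0.056,0,0,0,-0.472,0],[0.2,-0.07,0,0,0,-0.59,0]]'
python3 go.py 549 -302.5 240 1.556
```

```text
clock: 0.8
eef_pos: [393.0, -439.7, 250.4]
tcp_rot: [3.141, 0.0, 0.975]
contact_force: [0.6, -0.9, -0.7]
opening: 1.002
grasp_force: 0.0
t 0.80 pos [ 392.9982 -439.7122  250.3576] rpy [3.1414 0.0001 0.9754] F [ 0.6311 -0.8909 -0.6652] T [-0.0059 -0.0323 -0.0051] open 1.002 grip 0.0
shift mm [201.0923  52.2072  10.3586] turn [ 0.0002  0.0001 -0.5806] q6 -0.24861477909947372
```

```bash
python3 -m crank '[[0.04,0.01,0.002,0,0,-0.116,0.45],[0.08,0.02,0.004,0,0,-0.232,0.45],[0.12,0.03,0.006,0,0,-0.348,0.45],[0.16,0.041,0.008,0,0,-0.464,0.45],[0.201,0.052,0.01,0,0,-0.581,0.45]]'
python3 -m crank '[[0,0,0,0,0,0,0.45],[0,0,0,0,0,0,0.45]]'
python3 go.py 549 -302.5 120 1.556
python3 - <<'E'
from h import *
f=cams.grab_frame("wrist"); cv2.imwrite("pics/w1.png",f["image"][:,:,::-1]); print({k:v for k,v in f.items() if k!="image"})
E
```

```text
clock: 1.3
eef_pos: [549.5, -303.2, 240.3]
tcp_rot: [3.141, 0.0, 1.557]
contact_force: [1.0, 0.8, -0.4]
opening: 0.551
grasp_force: 0.0
clock: 1.5
eef_pos: [548.7, -303.7, 240.0]
tcp_rot: [-3.141, -0.0, 1.553]
contact_force: [-0.5, -0.2, 0.4]
opening: 0.55
grasp_force: 0.0
t 1.50 pos [ 548.6803 -303.6577  239.9638] rpy [-3.1409 -0.0001  1.5528] F [-0.5471 -0.1653  0.4173] T [-0.0444 -0.0053 -0.0262] open 0.550 grip 0.0
shift mm [  1.1555   0.3822 119.9636] turn [-0.0007 -0.0001 -0.0032] q6 -0.4896472163371967
{'fx': 400.4968514597364, 'fy': 400.4968514597364, 'cx': 320.78807743579307, 'cy': 243.5773163759204, 'D': array([0.03155742, 0.        , 0.        , 0.        , 0.        ]), 'position': array([ 550.0273942 , -221.78857953,  363.32258076]), 'orientation': array([ 2.81819891e+00,  4.24470023e-04, -1.76203380e-02])}
```

View pics/w1.png

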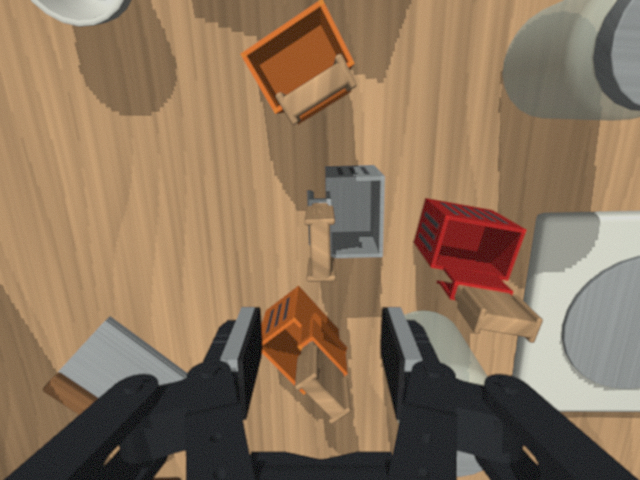

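```bash
python3 - <<'E'
from h import *
np.set_printoptions(precision=1,suppress=True)
f=cams.grab_frame("wrist")
print(plane(f,[(306,221),(333,221),(307,280),(334,280),(320,221),(321,280)],139))
print(plane(f,[(382,167),(382,257)],65))
im=f["image"][195:290,295:395]; cv2.imwrite("pics/w1z.png",cv2.resize(im[:,:,::-1],None,fx=6,fy=6,interpolation=cv2.INTER_CUBIC))
E
```

```text
[[ 539.6 -283.8  139. ]
 [ 555.3 -284.1  139. ]
 [ 539.1 -321.   139. ]
 [ 555.5 -321.3  139. ]
 [ 547.8 -283.9  139. ]
 [ 547.6 -321.1  139. ]]
[[ 593.7 -263.9   65. ]
 [ 595.8 -334.7   65. ]]
```

View pics/w1z.png

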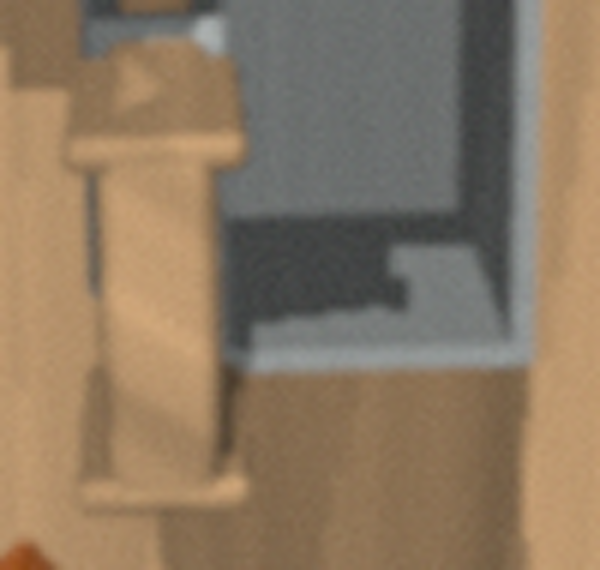

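```bash
python3 -m crank '[[0.0015,0,0.03,0,0,-0.01,0.45],[0.0015,0,0.06,0,0,-0.01,0.45],[0.0015,0,0.09,0,0,-0.01,0.45],[0.0015,0,0.11,0,0,-0.01,0.45],[0.0015,0,0.121,0,0,-0.01,0.45]]' 
python3 -m crank '[[0,0,0,0,0,0,0.6],[0,0,0,0,0,0,1],[0,0,0,0,0,0,1],[0,0,0,0,0,0,1],[0,0,0,0,0,0,1]]' 50
python3 go.py 548.5 -301.8 118 1.565
```

```text
clock: 2.1
eef_pos: [546.5, -303.6, 117.5]
tcp_rot: [-3.139, -0.001, 1.559]
contact_force: [-0.0, -0.1, -0.1]
opening: 0.55
grasp_force: 0.0
clock: 2.6
eef_pos: [548.9, -303.4, 120.5]
tcp_rot: [3.14, 0.001, 1.562]
contact_force: [-1.7, -0.7, 5.7]
opening: 0.136
grasp_force: 52.4
t 2.60 pos [ 548.8941 -303.3668  120.5401] rpy [3.1401 0.0011 1.5618] F [-1.7348 -0.7367  5.7235] T [-0.1266  0.3107 -0.0185] open 0.136 grip 52.4
shift mm [ 1.5661 -0.4119  2.5377] turn [ 0.0015  0.0011 -0.0032] q6 -0.4979618996149661
```

```bash
python3 -m crank '[[0,0,-0.015,0,0,0,1],[0,0,-0.05,0,0,0,1],[0,0,-0.09,0,0,0,1],[0,0,-0.13,0,0,0,1],[0,0,-0.17,0,0,0,1]]' 
python3 -m crank '[[0,0,-0.01,0,0,0,1],[0,0,-0.01,0,0,0,1],[0,0,-0.01,0,0,0,1]]' 
python3 go.py 454 82 300 1.252
python3 - <<'E'
from h import *
t=cams.grab_frame("wrist")["image"][:,:,::-1]; s=crop(cams.grab_frame("scene")["image"],200,160,480,400,1)
y=np.hstack([cv2.resize(t,(480,360)),cv2.resize(s,None,fx=1.5,fy=1.5)[:, :320]]); y=y if 0 else np.hstack([cv2.resize(t,(400,300)),cv2.resize(s,(350,300))]); cv2.imwrite("pics/l1.png",y)
E
```

```text
clock: 3.1
eef_pos: [548.1, -302.5, 291.8]
tcp_rot: [3.141, -0.0, 1.562]
contact_force: [0.9, -1.3, -3.1]
opening: 0.132
grasp_force: 51.3
clock: 3.4
eef_pos: [547.7, -302.4, 298.2]
tcp_rot: [-3.14, -0.001, 1.562]
contact_force: [-0.5, 0.4, -2.4]
opening: 0.136
grasp_force: 51.3
t 3.40 pos [ 547.6953 -302.4189  298.1743] rpy [-3.1401 -0.0008  1.5619] F [-0.4678  0.3929 -2.3569] T [ 0.0077  0.0642 -0.0355] open 0.136 grip 51.3
shift mm [383.5739 -97.1045  -1.358 ] turn [-0.0016 -0.0006  0.3099] q6 -0.4980408475284676
```

View pics/l1.png

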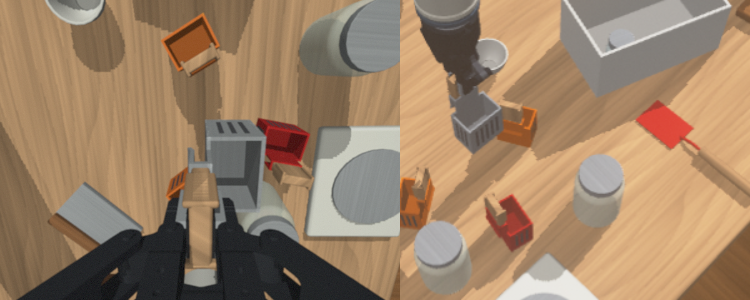

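The combined view shows the basket hanging upright in the fingers and clear of the table, with the rest of the scene undisturbed.

```bash
python3 -m crank '[[0.03,-0.007,0,0,0,0.025,1],[0.07,-0.016,0,0,0,0.055,1],[0.11,-0.025,0,0,0,0.085,1],[0.15,-0.035,0,0,0,0.115,1],[0.19,-0.045,0,0,0,0.15,1]]' 
python3 go.py 461.6 80 300 1.252
```

```text
clock: 4.0
eef_pos: [503.8, -110.9, 297.6]
tcp_rot: [-3.139, -0.0, 1.41]
contact_force: [1.0, 0.1, -2.3]
opening: 0.132
grasp_force: 51.3
t 4.00 pos [ 503.7538 -110.9066  297.57  ] rpy [-3.1387 -0.0003  1.4101] F [ 1.0113  0.1245 -2.3171] T [0.     0.0204 0.0263] open 0.132 grip 51.3
shift mm [181.7055 -72.1568  -2.1594] turn [-0.0029 -0.0001  0.1581] q6 -0.0591124143018876
```

```bash
python3 -m crank '[[0.04,-0.015,0,0,0,0.035,1],[0.08,-0.03,0,0,0,0.07,1],[0.12,-0.047,0,0,0,0.105,1],[0.155,-0.061,0,0,0,0.135,1],[0.181,-0.072,0,0,0,0.158,1]]' 
python3 -m crank '[[0,0,0,0,0,0,1],[0,0,0,0,0,0,1]]'
python3 go.py 461.6 80 300 1.252
python3 - <<'E'
from h import *
for n in ("wrist","top"):
    f=cams.grab_frame(n); cv2.imwrite(f"pics/{n}2.png",f["image"][:,:,::-1])
    if n=="wrist": print(f["position"],f["orientation"])
E
```

```text
clock: 4.5
eef_pos: [461.2, 79.5, 297.9]
tcp_rot: [-3.139, 0.001, 1.254]
contact_force: [0.7, -1.5, -1.3]
opening: 0.131
grasp_force: 51.3
clock: 4.7
eef_pos: [462.0, 77.9, 298.2]
tcp_rot: [-3.14, 0.001, 1.256]
contact_force: [0.0, 0.2, -1.7]
opening: 0.131
grasp_force: 51.2
t 4.70 pos [462.0266  77.9133 298.1706] rpy [-3.1399  0.0012  1.2559] F [ 0.0193  0.1718 -1.6556] T [-0.0391  0.0103  0.0112] open 0.131 grip 51.2
shift mm [ 1.8497 -1.0551 -1.8299] turn [-0.0017  0.0013  0.0039] q6 0.47910232710126227
[487.36921956 155.87114538 421.42001607] [ 2.81699672e+00  1.37743328e-03 -3.14542851e-01]
```

View pics/wrist2.png

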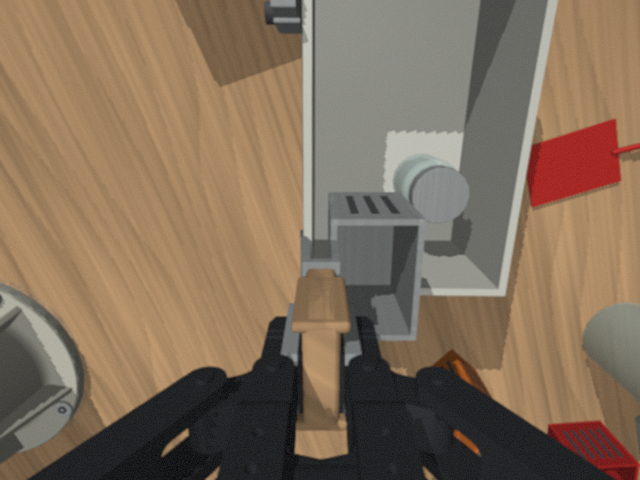

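The wrist view shows the crock's near wall rim as a vertical white strip at columns 302–314 (rows 0–240). The stop is at (285–305, 0–32). The gripped basket is at (370,270), just inside the wall and parallel to it.

```bash
cat > rim.py <<'E'
from h import *
np.set_printoptions(precision=2,suppress=True)
f=cams.grab_frame("wrist"); im=f["image"].astype(int); g=im.sum(2)/3
sat=im.max(2)-im.min(2)
s=r.sense(); yaw=s["tcp_rot"][2]
pts=[]
for v in range(60,225,15):
    row=g[v,290:330]; d=np.gradient(row); 
    m=np.where((row>200)&(sat[v,290:330]<25))[0]
    if len(m): pts.append((v,290+m[0],290+m[-1]))
print(pts)
p=np.array(pts,float)
A=plane(f,np.c_[p[:,1]-.5,p[:,0]],130);B=plane(f,np.c_[p[:,2]+.5,p[:,0]],130)
M=(A+B)/2
c,sv,vt=np.linalg.svd(M[:,:2]-M[:,:2].mean(0)); d=vt[0]*np.sign(vt[0][1]); n=np.array([d[1],-d[0]])
print("rim dir yaw",np.arctan2(-d[0],d[1]),"mean",M.mean(0),"width",((B-A)[:,:2]@n).mean(), "tcp yaw",yaw-np.pi/2)
print("TCP offset from rim (crock x)",(s["eef_pos"][:2]-M[:,:2].mean(0))@n)
# end corner right, stop
E0=plane(f,[(503,293)],130)[0][:2]; print("end y from TCP",(s["eef_pos"][:2]-E0)@d)
print(s["eef_pos"])
cv2.imwrite("pics/w2z.png",np.hstack([crop(f["image"],260,0,330,60,5.5),crop(f["image"],285,220,355,280,5.5)]))
E
python3 rim.py
```

```text
[]Traceback (most recent call last):
  File "rim.py", line 13, in <module>
    A=plane(f,np.c_[p[:,1]-.5,p[:,0]],130);B=plane(f,np.c_[p[:,2]+.5,p[:,0]],130)
                    ~^^^^^
IndexError: too many indices for array: array is 1-dimensional, but 2 were indexed
```

```bash
python3 - <<'E'
import cv2
i=cv2.imread("pics/wrist2.png").astype(int)
for v in (60,140,210): print(i[v,296:322].tolist())
E
sed -i 's/row>200)&(sat\[v,290:330\]<25/row>205-20)\&(sat[v,290:330]<40/' rim.py
```

```text
[[89, 121, 150], [95, 128, 159], [98, 131, 163], [98, 131, 163], [92, 128, 160], [96, 122, 147], [131, 142, 151], [167, 176, 176], [180, 189, 190], [185, 195, 195], [183, 192, 192], [185, 194, 194], [184, 194, 193], [185, 195, 193], [182, 192, 191], [162, 170, 170], [117, 124, 123], [78, 81, 81], [87, 92, 91], [118, 125, 125], [132, 138, 139], [136, 143, 142], [134, 144, 143], [135, 142, 139], [136, 143, 143], [136, 140, 142]]
[[92, 126, 155], [87, 120, 150], [90, 123, 154], [90, 126, 154], [97, 130, 162], [96, 126, 158], [116, 134, 151], [154, 163, 167], [176, 185, 185], [185, 195, 194], [182, 194, 192], [183, 194, 192], [180, 189, 189], [183, 191, 191], [176, 188, 186], [153, 160, 160], [108, 114, 114], [77, 82, 83], [91, 95, 94], [119, 124, 123], [132, 139, 139], [133, 140, 139], [128, 137, 136], [132, 140, 140], [133, 139, 139], [128, 137, 136]]
[[96, 133, 165], [96, 135, 169], [100, 138, 171], [100, 137, 171], [102, 139, 174], [100, 139, 172], [119, 146, 174], [152, 166, 177], [173, 182, 180], [179, 188, 187], [180, 190, 189], [180, 190, 190], [183, 193, 191], [179, 190, 189], [179, 187, 186], [151, 160, 158], [108, 115, 115], [81, 86, 84], [99, 103, 103], [124, 130, 128], [129, 138, 136], [133, 138, 138], [132, 140, 138], [133, 140, 139], [133, 137, 137], [136, 138, 138]]
```

```bash
sed -i 's/m=np.where.*/m=np.where(im[v,290:330,2]*(sat[v,290:330]<40)*(row>138)>150)[0] if 0 else np.where(im[v,290:330].min(1)>148)[0]/' rim.py; python3 rim.py
```

```text
[(60, np.int64(301), np.int64(308)), (75, np.int64(301), np.int64(308)), (90, np.int64(301), np.int64(309)), (105, np.int64(301), np.int64(309)), (120, np.int64(301), np.int64(309)), (135, np.int64(301), np.int64(309)), (150, np.int64(301), np.int64(309)), (165, np.int64(302), np.int64(309)), (180, np.int64(302), np.int64(309)), (195, np.int64(302), np.int64(309)), (210, np.int64(302), np.int64(309))]
rim dir yaw -0.323267149256254 mean [471.61 140.33 130.  ] width 5.949066199692416 tcp yaw -0.31807563054741883
TCP offset from rim (crock x) 11.802037811418407
end y from TCP 56.79398874351083
[462.76  76.75 298.86]
```

View pics/w2z.png

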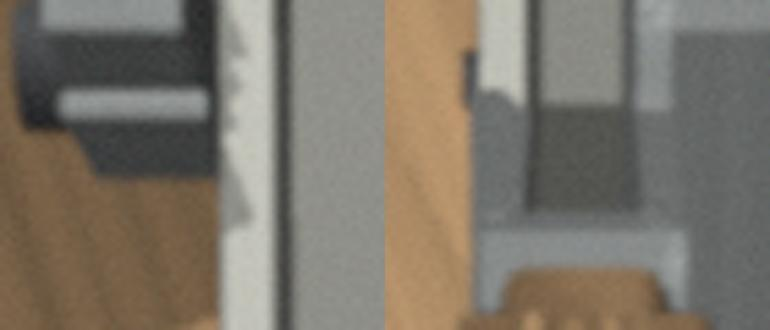

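Left crop: the pad's top edge is at about v=21 and its front face reaches down to v=32. Right crop: the lip channel seen end-on, lying inside the rim.

Next I lower the basket inside the wall while the flange is still above the rim.

```bash
python3 - <<'E'
from h import *
f=cams.grab_frame("wrist"); s=r.sense(); p=plane(f,[(298,21.5)],138)[0]
d=np.array([.3175,.948]); print("pad ahead of TCP",(p[:2]-s["eef_pos"][:2])@d)
E
python3 -m crank '[[0.003,0,0.02,0,0,0.005,1],[0.007,0,0.045,0,0,0.005,1],[0.01,0,0.07,0,0,0.005,1],[0.013,0,0.09,0,0,0.005,1],[0.013,0,0.1,0,0,0.005,1]]' 
python3 -m crank '[[0,0,0,0,0,0,1],[0,0,0,0,0,0,1],[0,0,0,0,0,0,1]]'
python3 go.py 461.6 80 200 1.25
```

```text
pad ahead of TCP 132.97211993347508
clock: 5.45
eef_pos: [466.1, 89.4, 197.6]
tcp_rot: [-3.14, 0.001, 1.248]
contact_force: [0.3, -0.9, -1.6]
opening: 0.136
grasp_force: 51.3
clock: 5.75
eef_pos: [467.5, 89.9, 200.4]
tcp_rot: [3.14, -0.001, 1.249]
contact_force: [0.7, -0.4, -1.4]
opening: 0.131
grasp_force: 51.3
t 5.75 pos [467.4921  89.8887 200.3629] rpy [ 3.1399 -0.0009  1.2485] F [ 0.7017 -0.3623 -1.4085] T [-0.0012  0.0182 -0.0017] open 0.131 grip 51.3
shift mm [-11.2462  -2.4572   0.3488] turn [ 0.0017 -0.0009 -0.0015] q6 0.5091416087068784
```

```bash
python3 -m crank '[[0,-0.002,0,0,0,0,1],[0,-0.004,0,0,0,0,1],[0,-0.006,0,0,0,0,1],[0,-0.008,0,0,0,0,1],[0,-0.008,0,0,0,0,1]]' | grep -E "pos|force"
for i in 1; do python3 -m crank '[[0,-0.001,0,0,0,0,1],[0,-0.001,0,0,0,0,1],[0,-0.001,0,0,0,0,1]]'| grep -E "pos|contact"; done
python3 -m crank '[[0,-0.001,0,0,0,0,1],[0,-0.001,0,0,0,0,1],[0,-0.001,0,0,0,0,1]]'| grep -E "pos|contact"
python3 rim.py | tail -5
```

```text
eef_pos: [458.8, 92.6, 199.4]
contact_force: [0.2, -0.2, -0.9]
grasp_force: 51.2
eef_pos: [458.2, 92.9, 199.3]
contact_force: [-0.3, -0.1, -2.8]
eef_pos: [457.2, 93.1, 199.3]
contact_force: [0.6, -0.3, -1.8]
[(60, np.int64(312), np.int64(326)), (75, np.int64(313), np.int64(326)), (90, np.int64(313), np.int64(325)), (105, np.int64(312), np.int64(325)), (120, np.int64(312), np.int64(325)), (135, np.int64(312), np.int64(325)), (150, np.int64(312), np.int64(325)), (165, np.int64(312), np.int64(325)), (180, np.int64(312), np.int64(325)), (195, np.int64(312), np.int64(325)), (210, np.int64(313), np.int64(325))]
rim dir yaw -0.32652103613653616 mean [478.14 159.52 130.  ] width 6.457193752990639 tcp yaw -0.3219409809329581
TCP offset from rim (crock x) 1.5194216021010196
end y from TCP 9.665918461810286
[457.27  93.14 199.29]
```

```bash
python3 -m crank '[[0,-0.001,0,0,0,0,1],[0,-0.001,0,0,0,0,1],[0,-0.001,0,0,0,0,1]]'| grep -E "pos|contact"
python3 -m crank '[[0,-0.0007,0,0,0,0,1],[0,-0.0007,0,0,0,0,1],[0,-0.0007,0,0,0,0,1]]'| grep -E "pos|contact"
python3 -m crank '[[0,-0.0007,0,0,0,0,1],[0,-0.0007,0,0,0,0,1],[0,-0.0007,0,0,0,0,1]]'| grep -E "pos|contact"
```

```text
eef_pos: [456.2, 93.5, 199.3]
contact_force: [-0.5, -0.2, -1.7]
eef_pos: [455.6, 93.7, 199.3]
contact_force: [-0.3, 0.4, -2.5]
eef_pos: [454.9, 93.9, 199.3]
contact_force: [0.4, 0.5, -2.0]
```

```bash
python3 -m crank '[[0,-0.0006,0,0,0,0,1],[0,-0.0006,0,0,0,0,1],[0,-0.0006,0,0,0,0,1]]'| grep -E "pos|contact"
python3 -m crank '[[0,-0.0006,0,0,0,0,1],[0,-0.0006,0,0,0,0,1],[0,-0.0006,0,0,0,0,1]]'| grep -E "pos|contact"
python3 -c "
from rig import r;print(r.sense()['wrist_torque'])"
```

```text
eef_pos: [454.7, 94.0, 199.4]
contact_force: [2.0, -1.2, -2.1]
eef_pos: [454.6, 94.2, 199.5]
contact_force: [4.7, -1.9, -4.1]
[-0.48600214 -1.06569136 -0.12319842]
```

```bash
python3 -m crank '[[0,0.001,0,0,0,0,1],[0,0.0023,0,0,0,0,1],[0,0.0023,0,0,0,0,1]]'| grep -E "pos|contact"
python3 -m crank '[[0,0,0.003,0,0,0,1],[0,0,0.006,0,0,0,1],[0,0,0.009,0,0,0,1],[0,0,0.01,0,0,0,1],[0,0,0.01,0,0,0,1]]'| grep -E "pos|contact"
python3 rim.py | tail -5
```

```text
eef_pos: [455.4, 93.6, 199.0]
contact_force: [-0.7, 0.1, -1.8]
eef_pos: [455.8, 93.5, 189.0]
contact_force: [-0.4, -0.8, -2.1]
[(60, np.int64(316), np.int64(329)), (75, np.int64(316), np.int64(329)), (90, np.int64(316), np.int64(329)), (105, np.int64(315), np.int64(329)), (120, np.int64(316), np.int64(329)), (135, np.int64(315), np.int64(328)), (150, np.int64(315), np.int64(328)), (165, np.int64(315), np.int64(328)), (180, np.int64(316), np.int64(328)), (195, np.int64(315), np.int64(327)), (210, np.int64(316), np.int64(327))]
rim dir yaw -0.3297737855004009 mean [478.25 160.07 130.  ] width 6.025862202725085 tcp yaw -0.3220108096319938
TCP offset from rim (crock x) 0.4050288290461201
end y from TCP 4.521547954537944
[455.91  93.55 189.15]
```

```bash
python3 -m crank '[[0,0,0.0015,0,0,0,1],[0,0,0.003,0,0,0,1],[0,0,0.0045,0,0,0,1],[0,0,0.006,0,0,0,1],[0,0,0.006,0,0,0,1]]'| grep -E "pos|contact"
sleep 0; python3 go.py 455.8 93.5 160 1.248
```

```text
eef_pos: [455.9, 93.5, 183.1]
contact_force: [0.8, 0.3, -1.7]
t 9.75 pos [455.8526  93.5265 183.0542] rpy [-3.1413  0.0002  1.2488] F [ 0.8213  0.2852 -1.7047] T [-0.0211  0.0621 -0.028 ] open 0.136 grip 51.2
shift mm [-0.0377 -0.0339 23.0543] turn [-0.0003  0.0002  0.0008] q6 0.5211388165668344
```

```bash
python3 -m crank '[[0,0,0.002,0,0,0,1],[0,0,0.004,0,0,0,1],[0,0,0.006,0,0,0,1],[0,0,0.008,0,0,0,1],[0,0,0.008,0,0,0,1]]'| grep -E "pos|contact"
python3 -m crank '[[0,0,0.002,0,0,0,1],[0,0,0.004,0,0,0,1],[0,0,0.006,0,0,0,1],[0,0,0.008,0,0,0,1],[0,0,0.008,0,0,0,1]]'| grep -E "pos|contact"
python3 -m crank '[[0,0,0.001,0,0,0,1],[0,0,0.002,0,0,0,1],[0,0,0.003,0,0,0,1],[0,0,0.003,0,0,0,1]]'| grep -E "pos|contact"
```

```text
eef_pos: [455.8, 93.5, 175.0]
contact_force: [0.4, 1.0, -1.5]
eef_pos: [455.8, 93.5, 166.9]
contact_force: [-0.6, -0.5, -2.7]
eef_pos: [455.9, 93.6, 164.2]
contact_force: [0.1, 0.6, -1.9]
```

```bash
python3 -m crank '[[0,0,0.001,0,0,0,1],[0,0,0.002,0,0,0,1],[0,0,0.002,0,0,0,1]]'| grep -E "pos|contact"
python3 -m crank '[[0,0,0.001,0,0,0,1],[0,0,0.001,0,0,0,1],[0,0,0.001,0,0,0,1]]'| grep -E "pos|contact"
python3 -m crank '[[0,0,0.001,0,0,0,1],[0,0,0.001,0,0,0,1],[0,0,0.001,0,0,0,1]]'| grep -E "pos|contact"
```

```text
eef_pos: [455.9, 93.6, 162.2]
contact_force: [-0.3, 0.3, -1.3]
eef_pos: [456.0, 93.6, 161.3]
contact_force: [0.2, -0.4, -1.7]
eef_pos: [456.1, 93.6, 160.4]
contact_force: [-0.8, 0.1, 1.1]
```

```bash
python3 -m crank '[[0.004,0,0,0,0,0,1],[0.01,0,0,0,0,0,1],[0.016,0,0,0,0,0,1],[0.02,0,0,0,0,0,1],[0.02,0,0,0,0,0,1]]'| grep -E "pos|contact"
python3 -m crank '[[0.005,0,0,0,0,0,1],[0.012,0,0,0,0,0,1],[0.019,0,0,0,0,0,1],[0.025,0,0,0,0,0,1],[0.025,0,0,0,0,0,1]]'| grep -E "pos|contact"
python3 rim.py | tail -4
python3 - <<'E'
from h import *
f=cams.grab_frame("wrist")["image"];g=cams.grab_frame("top")["image"];q=cams.grab_frame("scene")["image"]
cv2.imwrite("pics/s1.png",np.hstack([cv2.resize(f[:,:,::-1],(440,330)),crop(q,330,70,480,215,2.2759)[:330,:341]]))
E
```

```text
eef_pos: [462.9, 113.5, 160.5]
contact_force: [0.1, 2.2, 4.2]
eef_pos: [470.7, 137.0, 160.5]
contact_force: [1.6, 2.3, 3.5]
rim dir yaw -0.3305791251335917 mean [493.86 205.23 130.  ] width 5.199547248635238 tcp yaw -0.3216640731379943
TCP offset from rim (crock x) 0.27029595818578595
end y from TCP -9.271421525596738
[470.67 136.81 160.46]
```

View pics/s1.png

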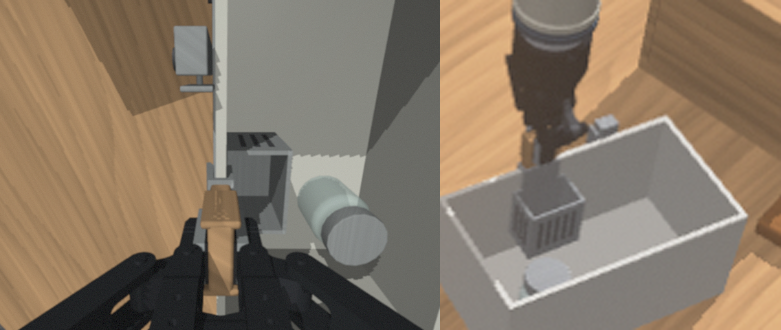

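The view shows the lip straddling the rim with the basket hanging inside and the flange outside. The pad's front edge is at scaled (197,91), which is raw (287,132).

```bash
python3 - <<'E'
from h import *
f=cams.grab_frame("wrist"); s=r.sense(); p=plane(f,[(290,132)],138)[0]
d=np.array([.317,.948]); print("pad ahead of TCP",(p[:2]-s["eef_pos"][:2])@d, s["contact_force"])
E
python3 -m crank '[[0.005,0,0,0,0,0,1],[0.012,0,0,0,0,0,1],[0.019,0,0,0,0,0,1],[0.025,0,0,0,0,0,1],[0.025,0,0,0,0,0,1]]'| grep -E "pos|contact"
```

```text
pad ahead of TCP 74.23533068081859 [0.78455911 2.43323618 3.72805821]
eef_pos: [478.3, 160.2, 160.5]
contact_force: [-0.5, 2.8, 5.8]
```

```bash
python3 -m crank '[[0.003,0,-0.0005,0,0,0,1],[0.008,0,-0.0005,0,0,0,1],[0.013,0,-0.0005,0,0,0,1],[0.016,0,-0.0005,0,0,0,1],[0.016,0,-0.0005,0,0,0,1]]'| grep -E "pos|contact"
python3 -m crank '[[0.002,0,0,0,0,0,1],[0.004,0,0,0,0,0,1],[0.006,0,0,0,0,0,1],[0.006,0,0,0,0,0,1]]'| grep -E "pos|contact"
python3 - <<'E'
from h import *
f=cams.grab_frame("wrist"); cv2.imwrite("pics/s2.png",crop(f["image"],220,120,400,300,3.2)); print(r.sense()["clock"])
E
```

```text
eef_pos: [483.2, 175.6, 160.5]
contact_force: [-0.6, 0.0, -1.0]
eef_pos: [485.1, 181.0, 160.7]
contact_force: [0.2, 0.2, -1.9]
14.75
```

View pics/s2.png

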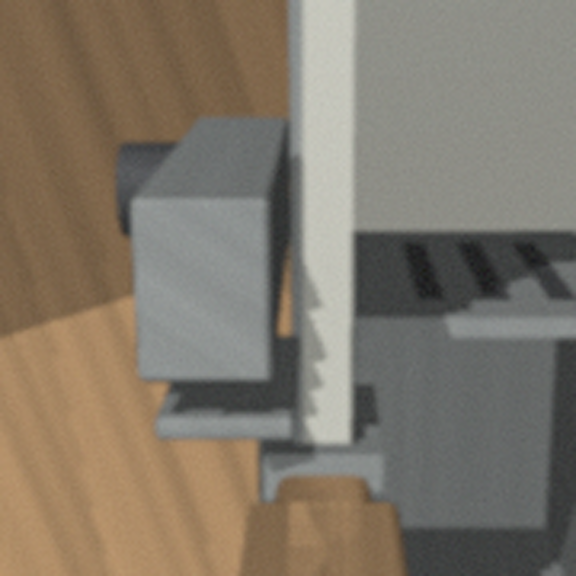

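The lip edge is at about row 455 of the zoomed view and the pad front at row 437, so only a few mm are left. I'll reseat the basket slightly and creep forward.

```bash
python3 -m crank '[[0.001,0,0.0004,0,0,0,1],[0.002,0,0.0004,0,0,0,1],[0.002,0,0.0004,0,0,0,1]]'| grep -E "pos|contact"
for x in 1; do python3 -m crank '[[0.001,0,0,0,0,0,1],[0.002,0,0,0,0,0,1],[0.002,0,0,0,0,0,1]]'| grep -E "pos|contact"; done
python3 -m crank '[[0.001,0,0,0,0,0,1],[0.001,0,0,0,0,0,1],[0.001,0,0,0,0,0,1]]'| grep -E "pos|contact"
python3 -m crank '[[0.001,0,0,0,0,0,1],[0.001,0,0,0,0,0,1],[0.001,0,0,0,0,0,1]]'| grep -E "pos|contact"
```

```text
eef_pos: [485.9, 182.8, 160.5]
contact_force: [-0.2, 0.9, -1.7]
eef_pos: [486.5, 184.8, 160.5]
contact_force: [-1.2, -0.6, 0.8]
eef_pos: [486.8, 185.6, 160.5]
contact_force: [0.8, -0.2, 2.0]
eef_pos: [487.1, 186.6, 160.5]
contact_force: [-0.4, -1.5, 4.1]
```

```bash
python3 -m crank '[[0.001,0,-0.0002,0,0,0,1],[0.001,0,-0.0002,0,0,0,1],[0.001,0,-0.0002,0,0,0,1]]'| grep -E "pos|contact"
python3 -m crank '[[0.0006,0,0,0,0,0,1],[0.0006,0,0,0,0,0,1],[0.0006,0,0,0,0,0,1]]'| grep -E "pos|contact"
python3 -m crank '[[0.0006,0,0,0,0,0,1],[0.0006,0,0,0,0,0,1],[0.0006,0,0,0,0,0,1]]'| grep -E "pos|contact"
python3 -m crank '[[0.0006,0,0,0,0,0,1],[0.0006,0,0,0,0,0,1],[0.0006,0,0,0,0,0,1]]'| grep -E "pos|contact"
```

```text
eef_pos: [487.3, 187.6, 160.5]
contact_force: [-0.4, -0.8, 0.7]
eef_pos: [487.4, 188.0, 160.5]
contact_force: [-0.3, -1.2, 0.4]
eef_pos: [487.6, 188.4, 160.5]
contact_force: [-1.3, -3.3, 0.4]
eef_pos: [487.7, 188.9, 160.5]
contact_force: [-1.5, -4.3, 1.8]
```

```bash
python3 -m crank '[[0.0004,0,0,0,0,0,1],[0.0004,0,0,0,0,0,1],[0.0004,0,0,0,0,0,1]]'| grep -E "pos|contact"
python3 - <<'E'
from h import *
f=cams.grab_frame("wrist"); cv2.imwrite("pics/s3.png",crop(f["image"],220,120,400,300,3.2)); print(r.sense()["contact_force"],r.sense()["wrist_torque"])
E
```

```text
eef_pos: [487.8, 189.1, 160.6]
contact_force: [-1.2, -6.0, 2.8]
[-1.69444638 -6.16844426  3.53227593] [-1.01766395  0.26689967  0.03341145]
```

View pics/s3.png

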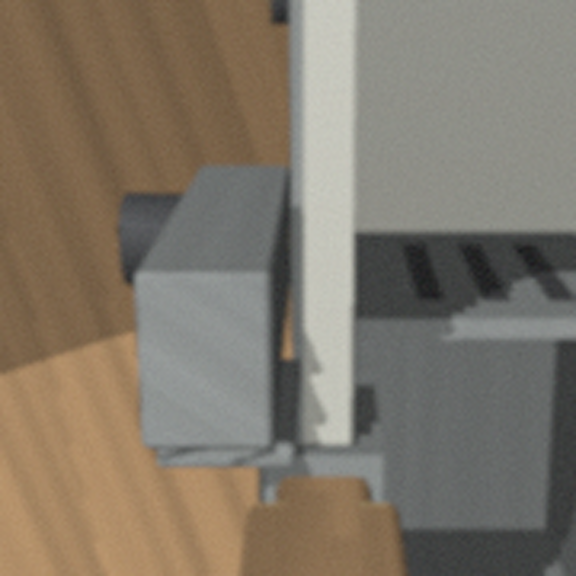

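The pad is fully closed against the block with about 6 N on the tool, roughly 5 N on the pad once sliding friction is taken off. Now I ease off and release.

```bash
python3 -m crank '[[-0.0006,0,0,0,0,0,1],[-0.0011,0,-0.0001,0,0,0,1],[-0.0011,0,-0.0001,0,0,0,1],[-0.0011,0,-0.0001,0,0,0,1]]'| grep -E "pos|contact"
```

```text
eef_pos: [487.6, 188.5, 160.5]
contact_force: [-0.7, -4.1, -1.4]
```

```bash
python3 -m crank '[[-0.0007,0,0.0002,0,0,0,1],[-0.0007,0,0.0002,0,0,0,1],[-0.0007,0,0.0002,0,0,0,1]]'| grep -E "pos|contact"
python3 -m crank '[[0,0,0,0,0,0,1],[0,0,0,0,0,0,1]]' 20| grep -E "pos|contact|grasp"
```

```text
eef_pos: [487.5, 188.1, 160.5]
contact_force: [-0.8, -0.1, -0.4]
eef_pos: [487.5, 188.0, 160.5]
contact_force: [-0.5, -0.3, -0.1]
grasp_force: 51.5
```

```bash
python3 -m crank '[[0,0,0,0,0,0,0.8],[0,0,0,0,0,0,0.7],[0,0,0,0,0,0,0.6],[0,0,0,0,0,0,0.5],[0,0,0,0,0,0,0.5]]'| grep -E "pos|contact|grasp|opening"
python3 -m crank '[[0,0,-0.005,0,0,0,0.5],[0,0,-0.015,0,0,0,0.5],[0,0,-0.03,0,0,0,0.5],[0,0,-0.05,0,0,0,0.5],[0,0,-0.08,0,0,0,0.5]]'| grep -E "pos|contact|clock"
python3 -m crank '[[0,0,-0.04,0,0,0,0.5],[0,0,-0.06,0,0,0,0.5],[0,0,-0.06,0,0,0,0.5]]'| grep -E "pos|contact|clock"
python3 - <<'E'
from h import *
f=cams.grab_frame("wrist")["image"];q=cams.grab_frame("scene")["image"]
cv2.imwrite("pics/e1.png",np.hstack([crop(f,230,140,410,320,2.2)[:,:396],crop(q,330,70,480,215,2.6)[:375].copy()[:, :390] if 0 else cv2.resize(crop(q,330,70,480,215,2.6),(396,396))]))
E
```

```text
eef_pos: [487.5, 187.9, 160.5]
contact_force: [0.2, -0.7, 0.2]
opening: 0.5
grasp_force: 0.0
clock: 19.4
eef_pos: [486.7, 187.6, 241.0]
contact_force: [0.2, 0.1, 0.1]
clock: 19.7
eef_pos: [489.1, 188.5, 304.7]
contact_force: [0.8, -0.1, 0.1]
```

View pics/e1.png

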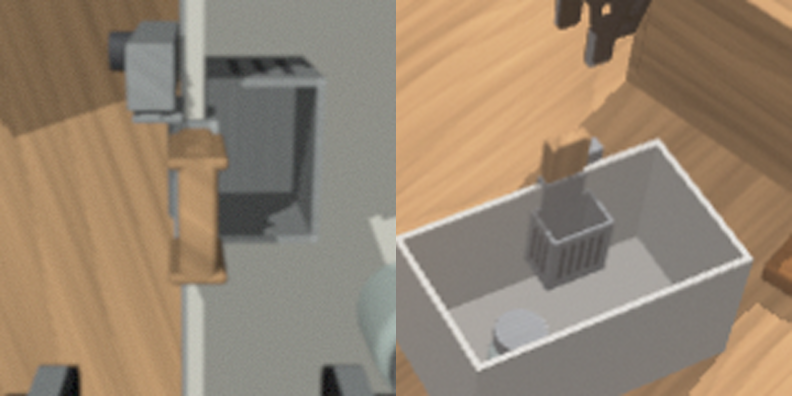

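The basket hangs level on the rim inside the crock, with the pad against the lip's edge and the gripper clear. Handing in.

```bash
python3 -c "
from rig import sign_off;print(sign_off())"
```

```text
the job is handed in; nothing more can be done
None
```

The basket hangs level on the crock's rim with the stop's pad resting against its lip, after a push that read about 6 N at the wrist (roughly 5 N on the pad, by my estimate), and the job was handed in at about 20 s.

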